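# Stock the embossing caddy, tall bottle before squat jar

### The arm

A 6-joint arm with a two-finger parallel gripper is mounted at the origin on the work surface. World frame = base frame: x ahead of the robot, y to its left, z up, the work surface at z = 0. Lengths are in m, angles in rad, forces in N, time in s.
With the tool pointing down it reaches from about 0.425 to 0.95 m from the base axis. Payload 3.5 kg.
Tool frame: the origin (TCP) lies between the finger pads; the fingertips stand 19 mm ahead of it and the grasp point (between the pads) is the TCP (nose_length is the distance from the TCP to the fingertips, in m); z points along the fingers, y is the line along which they close (so a half turn about z gives the same grasp; the last joint's range is limited). The gripper opens to 85 mm and grips with 20 to 120 N. Pads are 22 mm wide; open, the fingers measure 114 mm over their backs; the gripper's body (76 mm by 85 mm) begins 54 mm behind the grasp point. The pads swing forward as they close: fully open they stand 13 mm farther back than shut.
Start: joints at [0.997, 0.286, 1.577, -0, 1.279, -0.15], TCP at [0.278, 0.615, 0.25] pointing down, gripper open.
Joint ranges: [-2.77, 2.77], [-0.9, 2.22], [0.21, 2.48], [-1.53, 4.67], [0.24, 2.81], [-2.84, 2.84]. Speed limits (rad/s): [2.79, 2.79, 3.14, 3.14, 3.14, 3.14].

### API

Orientations are given as a rotation vector (axis times angle).
In Python, from bench import reach, line_to, move_joints, grip, wait, solve_ik, snapshot, camera_model, Unreachable, close_job, current_t, current_q, current_qvel, current_joint_torque, current_eef_pos, current_ee_rot, current_ft_force, current_torque, current_gripper_width, current_gripper_force, nose_length gives the robot as it stands. Calls block until the motion is done:
- reach(position, orientation): joint-space move of the TCP to a pose.
- line_to(position, rate=0.15, rot=None): straight line of the TCP; rot=None keeps the orientation; rate is the mean speed in m/s.
- move_joints(angles): joint-space move.
- grip(opening, strength=None): opening from 0.0 (shut) to 1.0 (fully open); strength is the grip in N (None keeps the last); returns when the fingers have stopped.
- wait(seconds).
- solve_ik(position, orientation): joint angles nearest the present ones, or None.
- snapshot(name): name is "side" or "top" or "wrist"; returns (picture, depth): 420x560x3 uint8, blue, green, red; 420x560 float32, m along the optical axis (not along the pixel's ray), 0 where there is no reading.
- camera_model(name): a dict with "K" (3x3 intrinsics, pixels), "xyz" and "attitude" of the camera in the world. Camera axes: x right, y up, looking along -z (the intrinsics and any distortion apply to the point x, -y, -z); pixel columns grow to the right and rows downward; lengths in m; the calibration is good to about 2 mm. A picture is of the moment at which its call begins: read the wrist's pose just before it. camera_model takes no time and is no camera call; for the wrist camera it gives the pose at the moment of the call.
A pose or a line that the arm cannot do raises Unreachable and nothing moves.
- close_job(): hands the job in; it is judged then, once.
Readings, each from a call of its own:
- current_t(): time.
- current_q(): joint angles.
- current_qvel(): joint speeds.
- current_joint_torque(): joint torques, N m.
- current_eef_pos(): TCP position.
- current_ee_rot(): TCP orientation.
- current_ft_force(): force on the tool from outside, world axes, zero at the start.
- current_torque(): the same for the moment, N m.
- current_gripper_width(): opening from 0.0 (shut) to 1.0 (fully open).
- current_gripper_force(): force on a finger pad.
Only numpy, scipy, OpenCV 4.12 (cv2) and the standard library are available. Lean on these libraries where they do the work, as an engineer would, in place of code of your own. Each camera call takes 0.05 s, during which the arm holds its last target. There are 200 camera calls.

### The job

Put the embossing press's amber glass supplies away in the wooden caddy: first stand the tall amber bottle in the back well, the one by the raised red board, and let go of it; then stand the squat amber jar in the front well without the robot touching the loaded bottle. Set both down gently and upright rather than dropping them, and leave the tall green bottle standing where it is.

Things in the scene. Friction and masses are not known exactly. Their poses are not given: they have to be found in the camera images.
- caddy: Low fixed wooden caddy, 218 mm (x) by 106 mm (y), two 90 by 90 mm wells lined in blue. Origin: centre of its underside; z up; x runs from front well to back well, roughly away from the robot. Well centres: back x = +56 mm, front x = -56 mm, y = 0. Well floors 6 mm above the counter; 8 mm walls and 22 mm divider rise to 16 mm, the 8 mm red end board behind the back well to 46 mm.
- bottle_grip (a point): Tall amber glass bottle, upright, loose, 140 mm high in all, paper label round its lower half, black cap; about 0.3 kg. Its straight body, 48 mm in diameter, reaches 116 mm up. The point is on its axis at the height to grip, 98 mm above its foot (42 mm below its top: gripping lower may bring the top against the palm); z is its upward axis.
- jar_mid (a point): Squat amber glass jar, upright, loose, 60 mm diameter, 70 mm high, straight-sided up to 52 mm, with a narrower brass lid; about 0.2 kg. The point is at its centre, 35 mm above its foot, where the jar can be gripped across its diameter; z is its upward axis. A squat white jar of the same size is a bystander.
- green_mid (a point): Tall green glass bottle, upright, loose, same shape and size as the amber one (48 mm diameter, 140 mm high), a bystander to leave alone. The point is at its centre, 70 mm above its foot.
Things that resemble listed ones, but are neither listed nor needed, are in the scene too. Leave any pink or turquoise look-alike of the part that bears jar_mid alone.

How it is judged:
On the way, in this order (a step that is already met when the one before it is completed fails the run):
1. the amber bottle stands released in the back well while the amber jar is still outside the caddy (x of bottle_grip in the frame of caddy between 0.03 and 0.082 m and y of bottle_grip in the frame of caddy between -0.026 and 0.026 m and z of bottle_grip in the frame of caddy between 0.1 and 0.11 m and angle between bottle_grip's own z axis and vertical below 0.12 rad and linear speed of bottle below 0.02 m/s and contact force between the fingers and bottle below 0.1 N and horizontal distance between jar_mid and caddy above 0.13 m), for 0.2 s.
2. then the amber jar stands released in the front well (x of jar_mid in the frame of caddy between -0.082 and -0.03 m and y of jar_mid in the frame of caddy between -0.026 and 0.026 m and z of jar_mid in the frame of caddy between 0.037 and 0.047 m and angle between jar_mid's own z axis and vertical below 0.12 rad and linear speed of jar below 0.02 m/s and contact force between the fingers and jar below 0.1 N), for 0.2 s.
At the end, for the whole second after the job is handed in: The amber bottle stands upright (within 7 degrees) on the floor of the back well and the amber jar likewise in the front well (anywhere inside each well counts), both released and at rest, and the green bottle is within 30 mm of where it started (all of step 2 and x of bottle_grip in the frame of caddy between 0.03 and 0.082 m and y of bottle_grip in the frame of caddy between -0.026 and 0.026 m and z of bottle_grip in the frame of caddy between 0.1 and 0.11 m and angle between bottle_grip's own z axis and vertical below 0.12 rad and linear speed of bottle below 0.02 m/s and contact force between the fingers and bottle below 0.1 N and distance of green_mid from where it was at the start of the episode below 0.03 m); the robot touches nothing.
It fails at once if the robot touches the amber bottle once the jar has been brought to the caddy (horizontal distance between jar_mid and caddy below 0.1 m and contact force between any of the fingers, the arm and bottle above 0.5 N).
It fails at once if the green bottle is moved by more than 30 mm (distance of green_mid from where it was at the start of the episode above 0.03 m).
It fails at once if the amber bottle is dropped or knocked (faster than 0.6 m/s with no finger on it, a fall of about 20 mm) (linear speed of bottle above 0.6 m/s and contact force between the fingers and bottle below 0.1 N).
It fails at once if the amber jar is dropped or knocked (faster than 0.6 m/s with no finger on it, a fall of about 20 mm) (linear speed of jar above 0.6 m/s and contact force between the fingers and jar below 0.1 N).
It also fails if it takes over 59 s, if anything falls off the work surface, if the arm or the gripper's body presses on something with over 40 N, if the wrist force passes 120 N, or if a joint passes its speed limit or range.

## Working session

There is one attempt and no reset: what is moved stays moved. The work goes in short steps, each a Python script; the robot and the scene stay as the last script left them, time stands still between calls to the robot, and variables do not carry over. Pictures are saved under pics/ and viewed, at most 10 in all, crops included, and the job is handed in when it is done.

```bash
mkdir -p pics; ls; cat > h.py <<'E'
import numpy as np, cv2
from bench import *
from scipy.spatial.transform import Rotation as R
def Rm(a):
    a=np.array(a,float)
    return a if a.shape==(3,3) else (R.from_quat(a).as_matrix() if a.size==4 else R.from_rotvec(a).as_matrix())
def pt(m,u,v,d):
    K=m["K"]; p=np.array([(u-K[0][2])/K[0][0]*d,-(v-K[1][2])/K[1][1]*d,-d])
    return Rm(m["attitude"])@p+np.array(m["xyz"])
def cloud(m,D):
    v,u=np.mgrid[:D.shape[0],:D.shape[1]]; K=np.array(m["K"])
    P=np.stack([(u-K[0,2])/K[0,0]*D,-(v-K[1,2])/K[1,1]*D,-D],-1)
    return P@Rm(m["attitude"]).T+np.array(m["xyz"])
def proj(m,p):
    K=np.array(m["K"]); c=Rm(m["attitude"]).T@(np.array(p)-np.array(m["xyz"]))
    return K[0,0]*c[0]/-c[2]+K[0,2], K[1,1]*-c[1]/-c[2]+K[1,2]
E
python3 - <<'E'
from h import *
for n in("top","side"):
    m=camera_model(n);print(n,m)
    I,D=snapshot(n);cv2.imwrite(f"pics/{n}0.png",I);np.savez(f"{n}0.npz",I=I,D=D)
print(current_ee_rot(),nose_length)
E
```

```text
pics
top {'K': array([[459.45155273,   0.        , 279.5910962 ],
       [  0.        , 459.45155273, 198.05728722],
       [  0.        ,   0.        ,   1.        ]]), 'xyz': array([0.32244808, 0.01892565, 1.14382072]), 'attitude': array([ 0.07261531, -0.12571923, -1.56828553])}
side {'K': array([[393.99919174,   0.        , 284.73512711],
       [  0.        , 393.99919174, 206.79414504],
       [  0.        ,   0.        ,   1.        ]]), 'xyz': array([ 0.28649939, -0.46979717,  0.53984644]), 'attitude': array([ 0.82116904, -0.13810619, -0.33170072])}
[-0.66057689 -3.07059926  0.00310549] 0.019
```

View pics/top0.png

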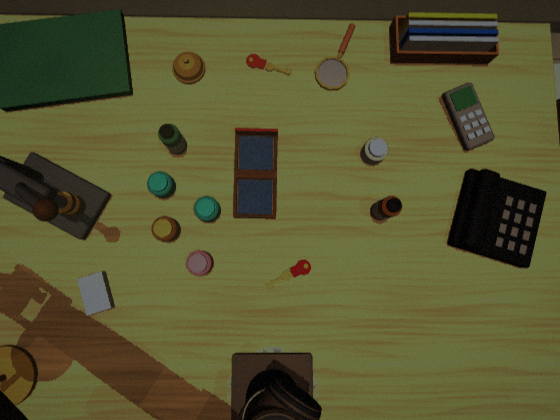

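View pics/side0.png

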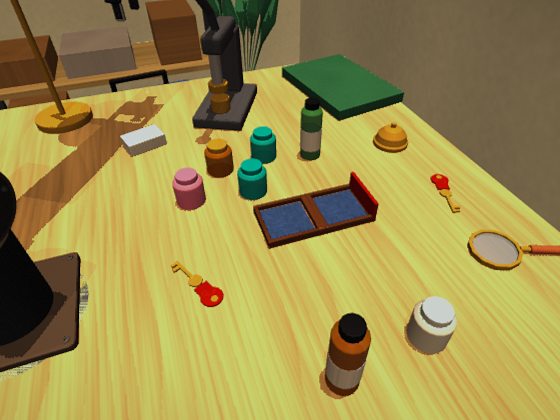

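The top picture shows the caddy at (256,173), with its red board at (257,131). The amber bottle has its cap at (393,205) and foot near (375,212), and the amber jar is at (165,229). The green bottle is at (170,133).

Possible mix-ups for the bottle are the green one (170,133) and the white jar (375,150). For the jar they are the turquoise ones (160,184) and (206,209), the pink one (199,263), the brass bell (188,67) and the press knobs (66,203). By the description I choose bottle (393,205) and jar (165,229). Side view agrees: bottle at (348,355), jar at (218,157).

```bash
python3 - <<'E'
from h import *
C={}
for n in("top","side"):
    z=np.load(n+"0.npz");I,D=z["I"],z["D"];m=camera_model(n);P=cloud(m,D);P[D==0]=np.nan;C[n]=(I,P,m)
I,P,m=C["top"];S,Q,ms=C["side"]
def rep(name,P,u,v,r):
    w=P[v-r:v+r+1,u-r:u+r+1].reshape(-1,3);print(name,np.nanmedian(w,0).round(4))
rep("cap top",P,394,205,2);rep("jar lid",P,165,228,3);rep("green cap",P,168,131,2);rep("turq",P,206,208,3);rep("turq2",P,160,183,3);rep("pink",P,199,262,3)
rep("floor back",P,257,152,4);rep("floor front",P,255,197,4);rep("table",P,320,200,5);rep("white",P,377,148,3)
rep("S cap",Q,352,324,3);rep("S jarlid",Q,217,147,2);rep("S table",Q,220,260,4);rep("S floor back",Q,343,205,3);rep("S floor front",Q,285,219,3)
# fits: points in height band near a guess -> circle centre & radius
from scipy.optimize import least_squares
def circ(P,c,z0,z1,rad,name,r):
    A=P.reshape(-1,3);k=(np.hypot(A[:,0]-c[0],A[:,1]-c[1])<rad)&(A[:,2]>z0)&(A[:,2]<z1);A=A[k]
    s=least_squares(lambda q:np.hypot(A[:,0]-q[0],A[:,1]-q[1])-r,c,loss="soft_l1",f_scale=.001);print(name,s.x.round(4),len(A),"rms",np.sqrt(np.mean(s.fun**2)).round(4),"zmax",A[:,2].max().round(4))
med=lambda P,u,v:np.nanmedian(P[v-2:v+3,u-2:u+3].reshape(-1,3),0)[:2]
cb=med(P,394,205);cj=med(P,165,228)
circ(Q,cb,.02,.112,.045,"bottle side",.024);circ(P,cb,.02,.112,.045,"bottle top",.024)
circ(Q,cj,.008,.048,.045,"jar side",.03);circ(P,cj,.008,.048,.045,"jar top",.03)
# caddy rim from both views
for n,(I,P,m) in C.items():
    A=P.reshape(-1,3);c=med(C["top"][1],257,175)
    k=(abs(A[:,0]-c[0])<.13)&(abs(A[:,1]-c[1])<.075)&(A[:,2]>.0115)&(A[:,2]<.03)
    r=cv2.minAreaRect(A[k][:,:2].astype(np.float32));print(n,"caddy",r,k.sum(),np.median(A[k][:,2]))
def crop(I,u,v,r=45):
    return cv2.resize(np.clip(I[max(0,v-r):v+r,max(0,u-r):u+r].astype(float)*1.6,0,255).astype(np.uint8),(260,260),interpolation=cv2.INTER_CUBIC)
T=C["top"][0]
cv2.imwrite("pics/crop.png",np.vstack([np.hstack([crop(T,390,205),crop(T,175,215),crop(T,256,173,50)]),np.hstack([crop(S,348,355),crop(S,220,165),crop(S,315,210,60)])]))
E
```

```text
cap top [ 0.4349 -0.2688  0.1407]
jar lid [0.3882 0.2482 0.07  ]
green cap [0.6    0.2329 0.1402]
turq [0.435  0.1548 0.0701]
turq2 [0.4938 0.263  0.0704]
pink [0.31   0.1684 0.0705]
floor back [0.5841 0.0371 0.0069]
floor front [0.4692 0.0416 0.0065]
table [ 0.4632 -0.1219 -0.    ]
white [ 0.5808 -0.2526  0.0704]
S cap [ 0.4373 -0.2696  0.139 ]
S jarlid [0.3884 0.2399 0.0688]
S table [ 0.3296 -0.0054 -0.0012]
S floor back [0.5939 0.043  0.0057]
S floor front [0.4705 0.0452 0.006 ]
bottle side [ 0.4384 -0.2694] 1323 rms 0.0004 zmax 0.1119
bottle top [ 0.4353 -0.27  ] 198 rms 0.0005 zmax 0.1113
jar side [0.3904 0.2564] 399 rms 0.001 zmax 0.048
jar top [0.3881 0.2558] 76 rms 0.0004 zmax 0.0479
top caddy ((0.5223457217216492, 0.04161856323480606), (0.10581093281507492, 0.2119523286819458), 88.81189727783203) 1083 0.01590797356993412
side caddy ((0.5273067355155945, 0.041791655123233795), (0.10890468955039978, 0.21707141399383545), 89.09064483642578) 1505 0.014812577193343501
```

View pics/crop.png

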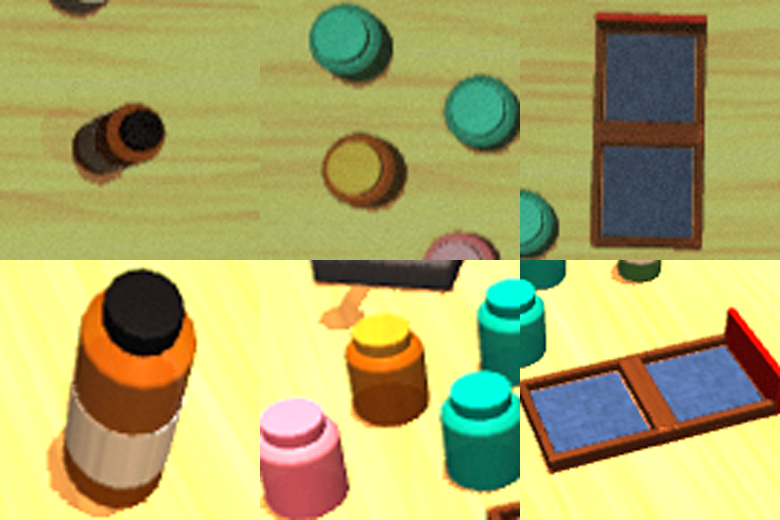

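The crop confirms amber body with black cap and paper label for the bottle, and amber glass with a brass lid for the jar. The jar's neighbours are clear of a closing axis near y. The two views agree within 3 mm, and the heights match the text (cap 0.140, lid 0.070, well floors 0.006). Next I'll go above the bottle and look from close by.

```bash
cat >> h.py <<'E'
def down(deg):
    t=np.radians(deg);y=np.array([np.cos(t),np.sin(t),0]);z=np.array([0,0,-1.]);x=np.cross(y,z)
    return R.from_matrix(np.stack([x,y,z],1)).as_rotvec()
from scipy.optimize import least_squares
def circ(P,c,z0,z1,rad,r):
    A=P.reshape(-1,3);A=A[(np.hypot(A[:,0]-c[0],A[:,1]-c[1])<rad)&(A[:,2]>z0)&(A[:,2]<z1)]
    s=least_squares(lambda q:np.hypot(A[:,0]-q[0],A[:,1]-q[1])-r,c,loss="soft_l1",f_scale=.001)
    return s.x.round(4),len(A),np.sqrt(np.mean(s.fun**2)).round(4),np.percentile(A[:,2],98).round(4)
def disc(P,c,z0,z1,rad):
    A=P.reshape(-1,3);A=A[(np.hypot(A[:,0]-c[0],A[:,1]-c[1])<rad)&(A[:,2]>z0)&(A[:,2]<z1)].astype(np.float32)
    (x,y),r=cv2.minEnclosingCircle(A[:,:2].copy());return (round(x,4),round(y,4)),round(r,4),len(A),np.median(A[:,2]).round(4)
E
python3 - <<'E'
from h import *
z=np.load("top0.npz");P=cloud(camera_model("top"),z["D"])
print("press maxz",np.nanmax(P[150:250,0:115,2]), "cap",disc(P,(.435,-.269),.13,.15,.03),"lid",disc(P,(.389,.255),.062,.078,.04))
for p in[(.437,-.27,.3),(.582,.041,.3),(.47,.0427,.3),(.389,.256,.3)]:
    for a in(80,90,-90,-100): 
        q=solve_ik(p,down(a));print(p,a,None if q is None else np.round(q,2))
E
```

```text
press maxz 1.1438207218467886 cap ((0.4355, -0.2696), 0.0163, 169, np.float32(0.1399)) lid ((0.3893, 0.2561), 0.0236, 291, np.float32(0.07))
(0.437, -0.27, 0.3) 80 [-0.75 -0.11  1.91  0.    1.34 -2.15]
(0.437, -0.27, 0.3) 90 [-0.75 -0.11  1.91  0.    1.34 -2.32]
(0.437, -0.27, 0.3) -90 [-0.75 -0.11  1.91 -0.    1.34  0.82]
(0.437, -0.27, 0.3) -100 [-0.75 -0.11  1.91 -0.    1.34  0.99]
(0.582, 0.041, 0.3) 80 [-0.1   0.05  1.75  0.    1.34 -1.5 ]
(0.582, 0.041, 0.3) 90 [-0.1   0.05  1.75  0.    1.34 -1.67]
(0.582, 0.041, 0.3) -90 [-0.1   0.05  1.75 -0.    1.34  1.47]
(0.582, 0.041, 0.3) -100 [-0.1   0.05  1.75 -0.    1.34  1.64]
(0.47, 0.0427, 0.3) 80 [-0.12 -0.21  2.    0.    1.35 -1.52]
(0.47, 0.0427, 0.3) 90 [-0.12 -0.21  2.    0.    1.35 -1.7 ]
(0.47, 0.0427, 0.3) -90 [-0.12 -0.21  2.   -0.    1.35  1.45]
(0.47, 0.0427, 0.3) -100 [-0.12 -0.21  2.   -0.    1.35  1.62]
(0.389, 0.256, 0.3) 80 [ 0.36 -0.23  2.01 -0.    1.36 -1.03]
(0.389, 0.256, 0.3) 90 [ 0.36 -0.23  2.01 -0.    1.36 -1.21]
(0.389, 0.256, 0.3) -90 [ 0.36 -0.23  2.01 -0.    1.36  1.93]
(0.389, 0.256, 0.3) -100 [ 0.36 -0.23  2.01 -0.    1.36  2.11]
```

```bash
python3 - <<'E'
from h import *
p=current_eef_pos();line_to([p[0],p[1],.42],rate=.25)
reach([.437,-.2697,.30],down(-91))
m=camera_model("wrist");I,D=snapshot("wrist");cv2.imwrite("pics/w1.png",I);P=cloud(m,D);P[D==0]=np.nan
print(current_t(),current_eef_pos(),m["xyz"])
c=(.437,-.27)
print("cap",disc(P,c,.13,.15,.03))
try: print("body",circ(P,c,.02,.112,.045,.024))
except Exception as e: print(e)
E
```

```text
4.15 [ 0.43737357 -0.26928443  0.30013155] [ 0.50810762 -0.27096943  0.42250341]
cap ((0.4392, -0.27), 0.016, 1016, np.float32(0.1385))
body (array([ 0.4391, -0.27  ]), 425, np.float64(0.0003), np.float64(0.1107))
```

View pics/w1.png

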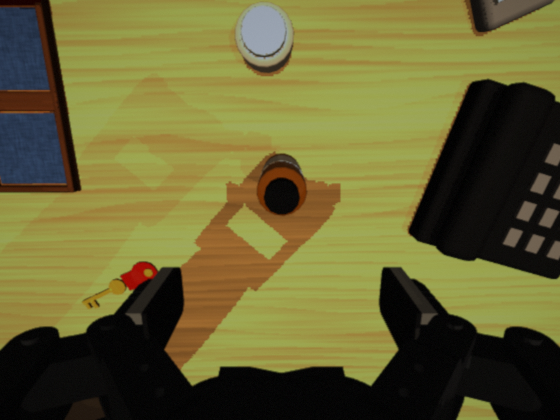

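The wrist picture shows the amber bottle's cap at (283,195), alone between the fingers, with the white jar at (265,33) well clear. The wrist camera puts it at (0.439,-0.270), which agrees with the other views. The camera sits on the +x side, so I'll turn the gripper half round for the jar to keep the camera off the loaded bottle.

```bash
python3 - <<'E'
from h import *
line_to([.438,-.2698,.20],rate=.2)
line_to([.438,-.2698,.099],rate=.08)
print("ft",np.round(current_ft_force(),2))
grip(0.0,40);print("w",current_gripper_width()*85,current_gripper_force())
line_to([.438,-.2698,.21],rate=.12);print("w",current_gripper_width()*85,current_gripper_force(),np.round(current_ft_force(),2))
reach([.560,.041,.25],down(-91))
m=camera_model("wrist");I,D=snapshot("wrist");P=cloud(m,D);P[D==0]=np.nan;cv2.imwrite("pics/w2.png",I);np.savez("w2.npz",P=P,I=I)
I2,D2=snapshot("side");cv2.imwrite("pics/s2.png",I2);Q=cloud(camera_model("side"),D2);Q[D2==0]=np.nan
print(current_t(),current_eef_pos())
A=P.reshape(-1,3)
k=(abs(A[:,0]-.526)<.14)&(abs(A[:,1]-.042)<.08)&(A[:,2]>.0115)&(A[:,2]<.05)
r=cv2.minAreaRect(A[k][:,:2].astype(np.float32));print("caddy",r,k.sum())
k2=k&(A[:,2]>.042);print("board",A[k2].min(0),A[k2].max(0),cv2.minAreaRect(A[k2][:,:2].astype(np.float32)) if k2.sum()>5 else None)
f=(abs(A[:,0]-.582)<.03)&(abs(A[:,1]-.041)<.03)&(A[:,2]<.02);print("floor z",np.median(A[f][:,2]) if f.any() else None)
print("bottle side",circ(Q,(.56,.041),.18,.26,.045,.024))
E
```

```text
ft [0.69 0.49 0.44]
w 46.61825293089891 41.76571149146184
w 46.80366022951354 41.444296434056014 [-0.71 -0.41 -3.8 ]
9.1 [0.55987222 0.03968561 0.24962756]
caddy ((0.5622480511665344, 0.04096280038356781), (0.10613550245761871, 0.1511973738670349), 88.98414611816406) 3068
board [ 0.62945205 -0.01247472  0.04202606] [0.63873034 0.09248271 0.04726238] ((0.6340987086296082, 0.040002234280109406), (0.1049090251326561, 0.007247581146657467), 88.82560729980469)
floor z 0.005290054158705454
bottle side (array([0.56  , 0.0395]), 1280, np.float64(0.0041), np.float64(0.2587))
```

View pics/w2.png

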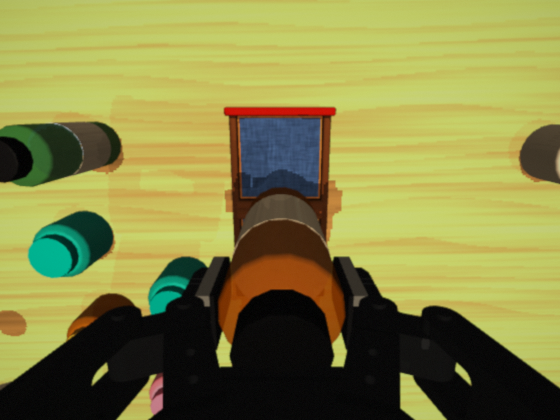

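View pics/s2.png

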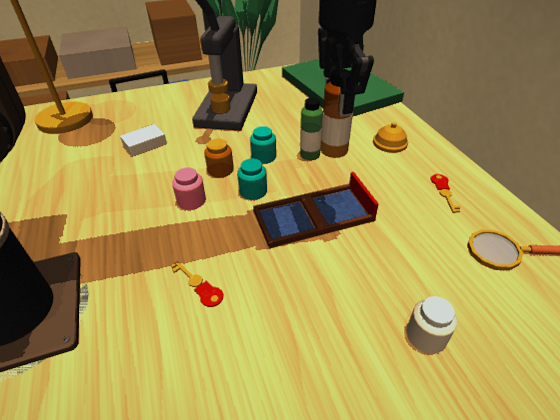

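The side picture shows the bottle hanging upright at (335,120). The wrist picture shows the back well free ahead of it, with the red board at (280,111). The board gives a well centre near (0.583,0.041), and the floor is at 5–6 mm.

```bash
python3 - <<'E'
from h import *
line_to([.583,.0415,.20],rate=.12)
line_to([.583,.0415,.112],rate=.1); wait(.2)
f0=current_ft_force()[2]; z=.112
while z>.101:
    z-=.001; line_to([.583,.0415,z],rate=.03)
    if abs(current_ft_force()[2]-f0)>2.5: break
print("z",z,f0,current_ft_force()[2],current_t())
grip(.72); wait(.2)
print(current_gripper_width(),current_gripper_force(),np.round(current_ft_force(),2))
grip(1.0)
line_to([.583,.0415,.26],rate=.15)
m=camera_model("top");I,D=snapshot("top");P=cloud(m,D);P[D==0]=np.nan
m=camera_model("side");J,D=snapshot("side");Q=cloud(m,D);Q[D==0]=np.nan
cv2.imwrite("pics/s3.png",J)
print(current_t());
for lo,hi in((.03,.07),(.075,.12)): print("body side",circ(Q,(.583,.041),lo,hi,.045,.024))
print("cap side",disc(Q,(.583,.041),.142,.155,.03));print("green",disc(P,(.6,.233),.13,.15,.03))
A=Q.reshape(-1,3);k=(np.hypot(A[:,0]-.583,A[:,1]-.041)<.03)&(A[:,2]<.17);print("top z",np.percentile(A[k][:,2],99))
E
```

```text
z 0.105 -2.562577161392856 1.3726077997273158 12.6917
0.7211783761947304 0.0 [ 1.38  0.08 -0.69]
14.8333
body side (array([0.5833, 0.0418]), 401, np.float64(0.0008), np.float64(0.0692))
body side (array([0.5836, 0.0424]), 523, np.float64(0.0008), np.float64(0.1194))
cap side ((0.5835, 0.0406), 0.0167, 156, np.float32(0.1449))
green ((0.6003, 0.2384), 0.0162, 172, np.float32(0.1396))
top z 0.14569892207523913
```

View pics/s3.png

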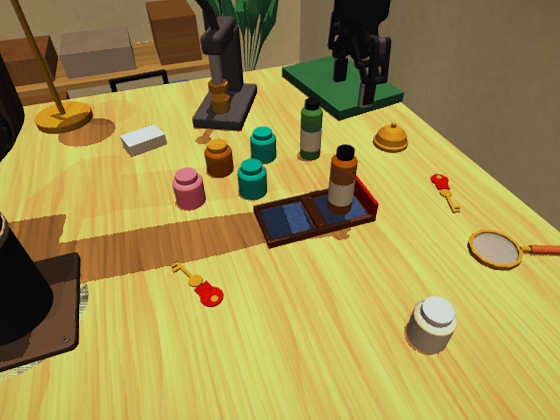

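The side picture shows the bottle upright and released in the back well at (342,180), top at 0.146 m. The green bottle at (311,130) has not moved. Next is the jar, with the gripper turned half round.

```bash
python3 - <<'E'
from h import *
reach([.389,.256,.25],down(80))
m=camera_model("wrist");I,D=snapshot("wrist");P=cloud(m,D);P[D==0]=np.nan;cv2.imwrite("pics/w4.png",I)
print(current_t(),current_eef_pos(),m["xyz"])
print("lid",disc(P,(.389,.256),.062,.078,.04));print("body",circ(P,(.389,.256),.008,.048,.045,.03))
for n,c in(("turq",(.435,.155)),("turq2",(.494,.263)),("pink",(.31,.17))):
    try: print(n,disc(P,c,.062,.078,.04))
    except Exception as e: print(n,"unseen")
E
```

```text
17.0333 [0.38924679 0.25586712 0.2500521 ] [0.31897636 0.2677428  0.37237791]
lid ((0.3908, 0.256), 0.022, 1654, np.float32(0.0686))
body (array([0.3912, 0.256 ]), 210, np.float64(0.0001), np.float64(0.0469))
turq ((0.4386, 0.1584), 0.0221, 1434, np.float32(0.0685))
turq2 ((0.4983, 0.27), 0.0222, 1334, np.float32(0.0687))
pink ((0.31, 0.1739), 0.0221, 1988, np.float32(0.0685))
```

View pics/w4.png

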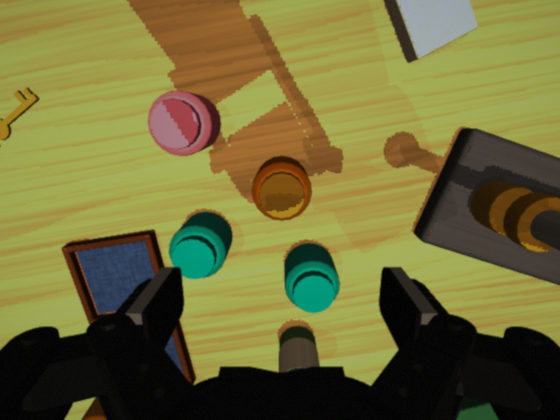

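The wrist picture shows the amber jar at (281,188). The pink jar at (184,122) and the turquoise ones at (199,245) and (313,275) lie off the finger line. The measured centre is (0.390,0.256) with the lid at 0.069.

```bash
python3 - <<'E'
from h import *
line_to([.390,.256,.12],rate=.2); line_to([.390,.256,.039],rate=.08)
print("ft",np.round(current_ft_force(),2))
grip(0.0,35);print("w",current_gripper_width()*85,current_gripper_force())
line_to([.390,.256,.20],rate=.15);print("w",current_gripper_width()*85,np.round(current_ft_force(),2))
X=[.469,.0425]
reach(X+[.20],down(89))
I,D=snapshot("side");Q=cloud(camera_model("side"),D);Q[D==0]=np.nan;cv2.imwrite("pics/s5.png",I)
print("jar",circ(Q,X,.167,.205,.045,.03))
A=Q.reshape(-1,3);k=(np.hypot(A[:,0]-X[0],A[:,1]-X[1])<.035)&(A[:,2]>.10);print("jar min z",np.percentile(A[k][:,2],1),current_t())
E
```

```text
ft [ 0.42 -1.    1.28]
w 58.79694789119725 37.905959794297814
w 58.714671964324175 [ 0.25 -0.37 -2.79]
jar (array([0.4691, 0.0427]), 667, np.float64(0.0045), np.float64(0.2043))
jar min z 0.16112165552613447 21.5417
```

View pics/s5.png

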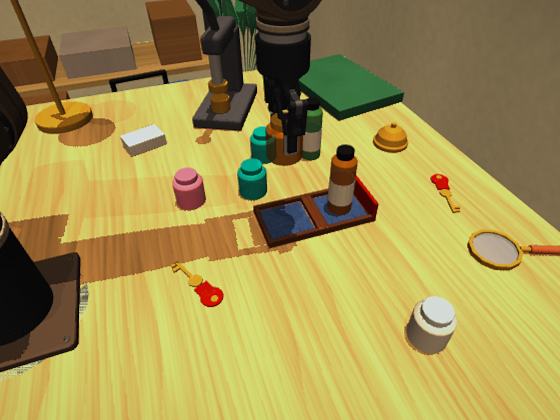

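The side picture shows the jar held upright at (285,143), above the front well and clear of the loaded bottle. I'll lower it.

```bash
python3 - <<'E'
from h import *
X=[.469,.0425]
line_to(X+[.10],rate=.12); line_to(X+[.052],rate=.08); wait(.2)
f0=current_ft_force()[2]; z=.052
while z>.0415:
    z-=.001; line_to(X+[z],rate=.03)
    if abs(current_ft_force()[2]-f0)>2.5: break
print("z",z,f0,current_ft_force()[2])
grip(.86); wait(.2); print(current_gripper_width(),current_gripper_force())
line_to(X+[.25],rate=.12)
I,D=snapshot("side");Q=cloud(camera_model("side"),D);Q[D==0]=np.nan;cv2.imwrite("pics/s6.png",I)
print("jar",circ(Q,X,.02,.053,.045,.03),"lid",disc(Q,X,.07,.085,.04))
print("bottle",circ(Q,(.583,.041),.03,.12,.045,.024),"cap",disc(Q,(.583,.041),.142,.155,.03),current_t())
E
```

```text
z 0.04499999999999999 -1.8026974814108325 5.738116179312255
0.8580381565860908 0.0
jar (array([0.4692, 0.0429]), 399, np.float64(0.0007), np.float64(0.0525)) lid ((0.4684, 0.0422), 0.0229, 338, np.float32(0.0747))
bottle (array([0.5835, 0.0421]), 972, np.float64(0.0008), np.float64(0.119)) cap ((0.5832, 0.0408), 0.0162, 153, np.float32(0.1448)) 27.625
```

View pics/s6.png

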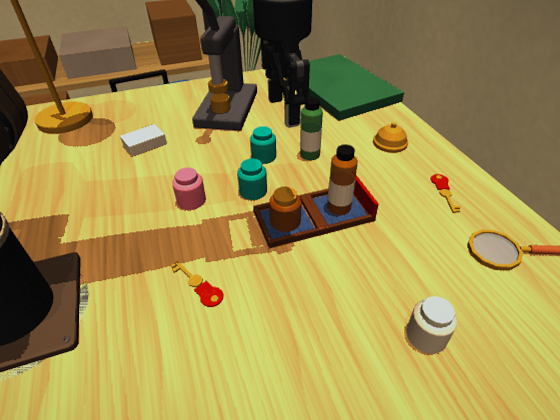

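The picture shows the jar upright in the front well at (285,210) and the bottle upright in the back well at (342,180). The green bottle stands at (311,130) where it was, and the robot is clear. I'm handing in.

```bash
python3 -c "
from bench import *
print(close_job())"
```

```text
the job is handed in; nothing more can be done
None
```

The amber bottle stands released in the back well and the amber jar in the front well, both upright, with the green bottle where it started; the job was handed in at about 28 s, and no verdict was shown.

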